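Battery change-over at the charging bench

ROBOT

A 6-joint arm with a two-finger parallel gripper is mounted at the origin on a cart in front of the work surface, level with it; the furniture and walls round the work are solid. World frame = base frame: x ahead of the robot, y to its left, z up, the work surface at z = 0. Lengths are in m, angles in rad, forces in N, time in s.
With the tool pointing down it reaches from about 0.35 to 0.975 m from the base axis. Payload 4.9 kg.
Tool frame: the origin (TCP) lies at the very end of the fingers, on their centre line; the grasp point (between the pads) lies 19 mm behind it (ctrl.grip_point_offset is the distance from the TCP to the grasp point, in m); z points along the fingers, y is the line along which they close (so a half turn about z gives the same grasp; the last joint's range is limited). The gripper opens to 85 mm and grips with 20 to 120 N. Pads are 22 mm wide; open, the fingers measure 114 mm over their backs; the gripper's body (76 mm by 85 mm) begins 54 mm behind the grasp point. The pads swing forward as they close: fully open they stand 13 mm farther back than shut.
Start: joints at [1.177, 0.053, 1.613, -0, 1.476, -0.119], TCP at [0.17, 0.602, 0.208] pointing down, gripper open.
Joint ranges: [-3.01, 3.01], [-1.01, 2.22], [0.06, 2.58], [-1.02, 4.17], [0.09, 2.62], [-3.14, 3.14]. Speed limits (rad/s): [2.57, 2.57, 3.14, 3.14, 3.14, 3.14].

INTERFACE

Orientations are given as a rotation vector (axis times angle).
In Python, from station import ctrl gives the robot as it stands.
- The arm moves only by the tool send_rows, never from a script. Its argument "rows" is a list of rows, each a list of 3 entries, a list of its own where there are three numbers: the finger opening in cm, from 0 to 8.54, then the shift along the tool's x, y, z in cm, then the turn about the tool's z in degrees. A call has 1 to 10 rows; each row shifts and turns the commanded pose from where the row before left it, along the tool's axes as they then stand; what a row does not reach is not made up. A row lasts 1/8 s, in which the tool goes at most 62.5 mm and 10.7 degrees, less where a joint would pass 70% of its speed; a pose out of reach is approached as far as the arm can. A call with a gripper value outside its range is refused whole. The fingers move at their own pace and stop on an object; "newtons" is the grip in N (left out, the last holds). Time passes only in rows, so rows that do not move let the fingers close. It gives the time, the measured TCP pose, the force, the opening and the grip force at its end, in the units of the state.
- ctrl.get_obs(): the state, without advancing time (a new reading comes with each control period).
- ctrl.get_image(name): name is "scene" or "top" or "wrist"; returns a dict with "frame" (480x640x3 uint8, red, green, blue), "range_z" (480x640 float32, m along the optical axis (not along the pixel's ray), 0 where there is no reading), "fx", "fy", "cx", "cy" (pixels), "cam_to_world" (4x4, takes a point from camera to world coordinates). Camera axes: x right, y down, z forward; pixel columns grow to the right and rows downward; lengths in m; the calibration is good to about 2 mm. A picture is of the moment at which its call begins.
- ctrl.finish_job(): hands the job in; it is judged then, once.
The state is a dict: "t": time; "q": joint angles; "dq": joint speeds; "effort": joint torques, N m; "tool_pos": TCP position; "tool_rot": TCP orientation; "contact_force": force on the tool from outside, world axes, zero at the start; "wrist_torque": the same for the moment, N m; "opening": finger opening in m; "grip_force": force on a finger pad.
Only numpy, scipy, OpenCV 4.12 (cv2) and the standard library are available. Lean on these libraries where they do the work, as an engineer would, in place of code of your own. Each camera call takes 0.05 s, during which the arm holds its last target. There are 200 camera calls.

TASK

Put the flat batteries of the stack on charge, each in the charger it fits: the small orange-labelled one in the white charger, the blue-striped monitor battery in the grey one and the black brick in the black one, lying flat, fully home in its pocket with its gold contacts against the charger's contact head. The black charger is still taken by the grey charged brick with the green lamps: that one goes into the blue ready tray, flat and inside the rim. Never tip a battery over, and leave the screwdriver and the lens ring where they lie.

Things in the scene. Friction and masses are not known exactly. Their poses are not given: they have to be found in the camera images.
- small_battery: Flat small camera battery on top of the stack: black, orange label, 38 (x) x 57 (y) x 28 (z) mm, 0.09 kg. Origin: on the underside, mid-width at the contact end (gold blades); the body runs from there along its +y (centre 28.5 mm along), contact end faces its -y, z up. Grip across its width (x).
- monitor_battery: Flat monitor battery in mid-stack, under the small one, on the brick: dark grey, blue stripe across one end, 54 (x) x 76 (y) x 36 (z) mm, 0.2 kg. Origin: on the underside, mid-width at the contact end (gold blades); the body runs from there along its +y (centre 38 mm along), contact end faces its -y, z up. Grip across its width (x).
- brick_battery: Flat black brick battery at the bottom of the stack, on the table: black-yellow label, 66 (x) x 100 (y) x 36 (z) mm, 0.3 to 0.5 kg. Origin: on the underside, mid-width at the contact end (gold blades); the body runs from there along its +y (centre 50 mm along), contact end faces its -y, z up. Grip across its width (x).
- charged_battery: Charged light grey brick battery with four green lamps lit on top, 64 (x) x 100 (y) x 36 (z) mm, 0.38 kg; at the start it sits in the brick charger. Origin: centre of its underside; long axis y, contacts at -y, z up. Grip across its width (x).
- small_charger: Fixed white drop-in charger, 64 x 94 mm. Origin: on the table under its pocket's centre, z up; contact head (block 34 mm high, gold springs, lamp) at its -y end, far from the robot. Pocket floor 10 mm up; pocket = battery + 3.5 mm all round, lip 9 mm above the floor flares out 5 mm. Takes the small battery flat, axes parallel, contact end to the head: battery origin at y = -28.5 mm in this frame.
- monitor_charger: Fixed grey drop-in charger, 80 x 119 mm. Origin: on the table under its pocket's centre, z up; contact head (block 38 mm high, gold springs, lamp) at its -y end, far from the robot. Pocket floor 10 mm up; pocket = battery + 3.5 mm all round, lip 9 mm above the floor flares out 5 mm. Takes the monitor battery flat, axes parallel, contact end to the head: battery origin at y = -38 mm in this frame.
- brick_charger: Fixed large black drop-in charger, 93 x 144 mm. Origin: on the table under its pocket's centre, z up; contact head (block 40 mm high, gold springs, lamp) at its -y end, far from the robot. Pocket floor 10 mm up; pocket = battery + 3.5 mm all round, lip 9 mm above the floor flares out 5 mm. Takes the brick battery flat, axes parallel, contact end to the head: battery origin at y = -50 mm in this frame.
- ready_tray: Fixed shallow blue tray with a dark foam liner, 94 (x) x 130 (y) mm, rim 15 mm and foam 6 mm above the table, 86 x 122 mm inside. Origin: on the table under its centre; long axis y, z up. The charged battery goes in it, flat, long side along the tray, either way round.
- screwdriver: Bystander: orange and black screwdriver, 181 mm long, 21 mm thick, lying loose between the places, pointing away from the robot. Origin: middle of its length, on the table. Leave it alone. (Also keep the arm off the fixed desk lamp: clamped at the front edge at x 0.33, y -0.33 m, its arm rises to the right, its shade hangs 0.38 m up over x 0.6 to 0.8, y -0.3 to -0.1.)
- lens_ring: Bystander: black lens mount ring, 73 mm across, 29 mm high, lying loose at the back left. Origin: centre of its underside. Leave it alone.
Mind the look-alikes: they are no part of the job. What is shaped like the monitor_battery but purple is not meant.

How it is judged:
At the end, for the whole second after the job is handed in: Each flat battery lies flat (0.07 rad) on its own charger's pocket floor (3.5 mm), within 8 mm of the pocket's centre each way, in line (0.2 rad), contact end at the head; the charged one lies flat on the ready tray's foam, within 18 mm of centre each way; all at rest and released (x of small_battery in the frame of small_charger between -0.008 and 0.008 m and y of small_battery in the frame of small_charger between -0.0365 and -0.0205 m and z of small_battery in the frame of small_charger between 0.006 and 0.0135 m and angle between the y axis of small_battery and the y axis of small_charger, either way round below 0.2 rad and angle between each of small_battery, monitor_battery, brick_battery, charged_battery's own z axis and vertical below 0.07 rad and x of monitor_battery in the frame of monitor_charger between -0.008 and 0.008 m and y of monitor_battery in the frame of monitor_charger between -0.046 and -0.03 m and z of monitor_battery in the frame of monitor_charger between 0.006 and 0.0135 m and angle between the y axis of monitor_battery and the y axis of monitor_charger, either way round below 0.2 rad and x of brick_battery in the frame of brick_charger between -0.008 and 0.008 m and y of brick_battery in the frame of brick_charger between -0.058 and -0.042 m and z of brick_battery in the frame of brick_charger between 0.006 and 0.0135 m and angle between the y axis of brick_battery and the y axis of brick_charger, either way round below 0.2 rad and x of charged_battery in the frame of ready_tray between -0.018 and 0.018 m and y of charged_battery in the frame of ready_tray between -0.018 and 0.018 m and z of charged_battery in the frame of ready_tray between 0.002 and 0.0095 m and linear speed of each of small_battery, monitor_battery, brick_battery, charged_battery below 0.02 m/s); the robot touches nothing.
It fails at once if the screwdriver is shoved more than 20 mm from where it lay (distance of screwdriver from where it was at the start of the episode above 0.02 m).
It fails at once if the lens ring is shoved more than 20 mm from where it lay (distance of lens_ring from where it was at the start of the episode above 0.02 m).
It fails at once if a battery is tipped over (leans more than about 45 degrees) (angle between any of small_battery, monitor_battery, brick_battery, charged_battery's own z axis and vertical above 0.8 rad).
It also fails if it takes over 128 s, if anything falls off the work surface, if the arm or the gripper's body presses on something with over 40 N, if the wrist force passes 120 N, or if a joint passes its speed limit or range.

## Working session

There is one attempt and no reset: what is moved stays moved. The work goes in short steps, Python scripts to look and compute and a tool call to move; the robot and the scene stay as the last step left them, time stands still between calls to the robot, and variables do not carry over. Pictures are saved under pics/ and viewed, at most 14 in all, crops included, and the job is handed in when it is done.

Besides the shell and the picture viewer there is one more tool, called by a JSON object that holds its "op" and its "data", one argument or row to a line. send_rows: Moves the arm, as the interface text tells. Its arguments: {"type":"object","properties":{"rows":{"type":"array","items":{"type":"array"}},"newtons":{"type":"number"}},"required":["rows"]}

```bash
ls; mkdir -p pics; cat > h.py <<'E'
import numpy as np,cv2
from station import ctrl
def snap(n,f):
    im=ctrl.get_image(n); cv2.imwrite(f'pics/{f}.png',cv2.cvtColor(im['frame'],cv2.COLOR_RGB2BGR))
    np.savez(f'pics/{f}.npz',**{k:np.array(v) for k,v in im.items()}); return im
def load(f): return dict(np.load(f'pics/{f}.npz'))
def pts(im):
    z=im['range_z'];v,u=np.mgrid[:480,:640]
    P=np.stack([(u-im['cx'])/im['fx']*z,(v-im['cy'])/im['fy']*z,z,np.ones_like(z)],-1)
    return (P@im['cam_to_world'].T)[...,:3]
E
python3 - <<'E'
from h import *
for n in('top','scene'):
    im=snap(n,n+'0');print(im['fx'],im['cam_to_world'].round(3).tolist())
o=ctrl.get_obs();print(o)
E
```

```text
pics
439.5855456956315 [[-0.007, -0.982, 0.187, 0.368], [-1.0, 0.009, 0.01, 0.113], [-0.011, -0.187, -0.982, 1.011], [0.0, 0.0, 0.0, 1.0]]
515.466021950363 [[0.856, -0.35, 0.382, 0.066], [-0.517, -0.607, 0.604, -0.61], [0.02, -0.714, -0.7, 0.946], [0.0, 0.0, 0.0, 1.0]]
{'t': 0.1, 'q': array([ 1.17702595e+00,  5.33148390e-02,  1.61415521e+00,  4.02479254e-05,
        1.47597744e+00, -1.18984749e-01]), 'dq': array([-8.10886539e-04, -2.01255678e-03, -4.13852806e-03,  7.30525914e-05,
       -1.08271731e-03, -3.12892503e-04]), 'effort': array([ 5.65121936e-04, -3.94904029e+01, -3.71362746e+01, -8.70994472e-05,
        3.89640976e-03, -2.23730513e-05]), 'tool_pos': array([0.16933571, 0.60100248, 0.20727199]), 'tool_rot': array([-4.30211658e-01, -3.11148131e+00,  2.80192923e-03]), 'contact_force': array([-0.00518478,  0.22200382, -0.3014073 ]), 'wrist_torque': array([-0.00036102, -0.01720872, -0.08738696]), 'grip_force': 0.0, 'opening': 0.08545289677446695}
```

View pics/top0.png

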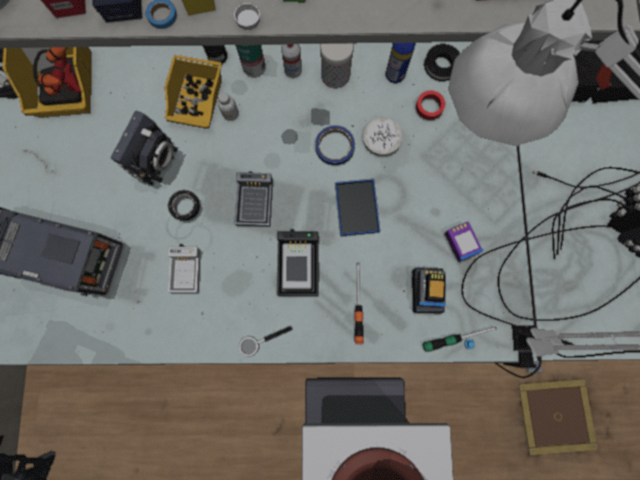

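View pics/scene0.png

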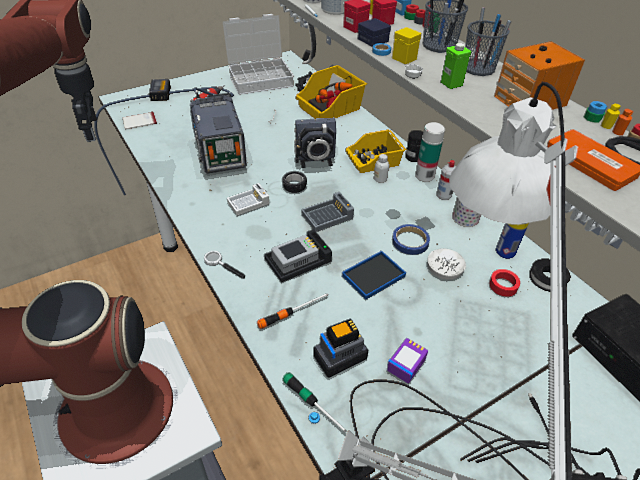

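Top view: white charger (185,270), grey charger (254,200), black charger with charged brick (298,263), tray (358,207), stack (430,290), all aligned roughly with image; purple look-alike at (465,241), screwdriver (358,305). Now measure by depth.

```bash
python3 - <<'E'
from h import *
im=load('top0');P=pts(im)
reg=dict(small=(160,238,210,300),mon=(228,165,282,232),brick=(270,225,326,302),tray=(330,172,388,242),stack=(405,258,455,320),lens=(165,185,205,225),scr=(345,255,372,350))
for k,(a,b,c,d) in reg.items():
    p=P[b:d,a:c].reshape(-1,3)
    for lo,hi in((.005,.14),(.024,.06),(.06,.085),(.085,.12)):
        q=p[(p[:,2]>lo)&(p[:,2]<hi)]
        if len(q)<25: continue
        (cx,cy),(w,h),an=cv2.minAreaRect((q[:,:2]*1000).astype(np.float32))
        print(k,lo,len(q),np.round([cx,cy,w,h,an],1),np.percentile(q[:,2],[10,50,90]).round(4))
A=cv2.imread('pics/top0.png')[160:325,155:465]
cv2.imwrite('pics/c1.png',cv2.resize(A,None,fx=2.58,fy=2.58,interpolation=cv2.INTER_CUBIC))
E
```

```text
small 0.005 1422 [496.1 426.8 141.2 105.8   2. ] [0.0093 0.0146 0.0347]
small 0.024 307 [489.1 429.1  65.4  98.7  89. ] [0.0312 0.0345 0.0369]
mon 0.005 1913 [655.5 269.2 173.1 121.9   2.1] [0.0092 0.0136 0.0385]
mon 0.024 390 [659.2 236.7 175.9  71.6  39. ] [0.031  0.0384 0.041 ]
brick 0.005 2692 [503.6 172.4 120.6 174.1  86.9] [0.0134 0.0424 0.0483]
brick 0.024 1777 [502.4 169.5  90.5 138.8  89.5] [0.039  0.0461 0.0488]
tray 0.005 1914 [639.8  26.2 135.1 165.4  87.8] [0.0056 0.0076 0.0151]
stack 0.005 1524 [ 444.7 -133.8  130.8  110.3    3.9] [0.0327 0.0722 0.1017]
stack 0.024 472 [ 438.5 -121.5   65.9  101.1   88.1] [0.0326 0.0371 0.0462]
stack 0.06 399 [ 439.  -119.8   54.8   76.5   87.4] [0.0676 0.0724 0.0757]
stack 0.085 551 [ 438.7 -121.2   38.5   57.2   83.9] [0.0973 0.1006 0.103 ]
lens 0.005 584 [643.6 427.8  88.8  82.4  81.1] [0.0161 0.0277 0.0313]
lens 0.024 443 [640.  434.5  71.2  70.3   3.1] [0.0254 0.0285 0.0316]
scr 0.005 469 [415.7  32.6  59.1 203.9  88.3] [0.0118 0.0176 0.0219]
```

View pics/c1.png

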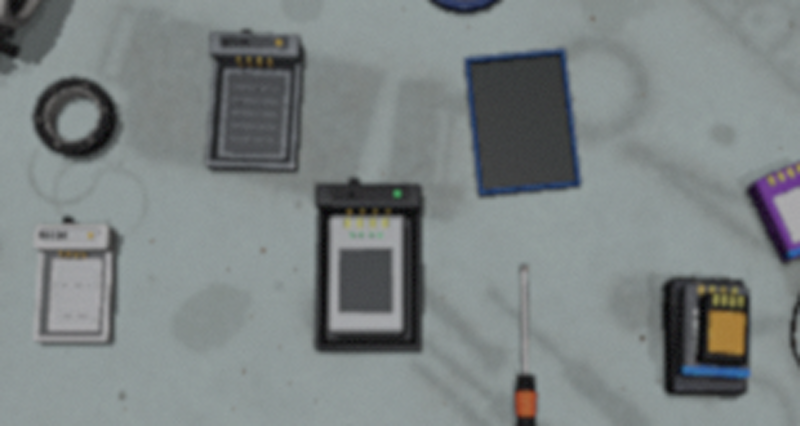

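The crop confirms all gold contact ends face far (up), like the chargers' heads, so no half turns are needed; stack and places are nearly parallel. Helper for moves, then a close look.

```bash
cat >> h.py <<'E'
from scipy.spatial.transform import Rotation as Ro
def to(x,y,z,phi=None,turnfirst=True):
    o=ctrl.get_obs();R=Ro.from_rotvec(o['tool_rot']).as_matrix();p=o['tool_pos']
    f=np.degrees(np.arctan2(R[1,1],R[0,1]));t=0
    if phi is not None: t=-((phi-f+90)%180-90)
    R2=R@Ro.from_euler('z',t,degrees=True).as_matrix()
    d=np.array([x,y,z])-p
    print('p',p.round(4),'phi',f.round(1),'turn',np.round(t,1),'then shift cm',(R2.T@d*100).round(2),'t',round(o['t'],1),'F',o['contact_force'].round(1))
def rect(im,lo,hi,box=None,c=None,r=.1):
    p=pts(im);m=(p[...,2]>lo)&(p[...,2]<hi)&(im['range_z']>0)
    if c is not None: m&=(np.hypot(p[...,0]-c[0],p[...,1]-c[1])<r)
    q=p[m]; (cx,cy),(w,h),an=cv2.minAreaRect((q[:,:2]*1000).astype(np.float32)); print(len(q),np.round([cx,cy,w,h,an],1),np.percentile(q[:,2],[5,50,95]).round(4))
E
python3 -c "
from h import *
to(.50,.17,.20,89.5)"
```

```text
p [0.1693 0.601  0.2073] phi 74.3 turn -15.2 then shift cm [-33.44 -42.81   0.78] t 0.1 F [-0.   0.2 -0.3]
```

{"op": "send_rows", "data": {
  "rows": [
    [8.5,[0,0,0],-7.6],
    [8.5,[0,0,0],-7.6],
    [8.5,[-3.3,-4.3,0],0],
    [8.5,[-3.3,-4.3,0],0],
    [8.5,[-3.3,-4.3,0],0],
    [8.5,[-3.3,-4.3,0],0],
    [8.5,[-3.3,-4.3,0],0],
    [8.5,[-3.3,-4.3,0],0],
    [8.5,[-3.3,-4.3,0],0],
    [8.5,[-3.3,-4.3,0],0]
  ],
  "newtons": 50
}}

```text
t: 1.35
tool_pos: [0.4309, 0.2534, 0.208]
tool_rot: [-0.015, -3.141, 0.0]
contact_force: [0.2, 0.3, -0.4]
opening: 0.085
grip_force: 0.0
```

{"op": "send_rows", "data": {
  "rows": [
    [8.5,[-3.5,-4.2,0.4],0],
    [8.5,[-3.5,-4.2,0.4],0],
    [8.5,[0,0,0],0],
    [8.5,[0,0,0],0]
  ]
}}

```text
t: 1.85
tool_pos: [0.499, 0.1706, 0.1999]
tool_rot: [-0.015, -3.14, -0.0]
contact_force: [0.3, -0.0, -1.0]
opening: 0.0846
grip_force: 0.0
```

```bash
python3 -c "
from h import *
to(.50,.17,.20,89.5)
im=snap('wrist','w1');print(im['cam_to_world'].round(3).tolist(),im['fx'])
rect(im,.03,.042,c=(.50,.17),r=.12)
rect(im,.042,.05,c=(.50,.17),r=.12)
"
```

```text
p [0.499  0.1706 0.1999] phi 89.4 turn -0.1 then shift cm [-0.1  -0.06 -0.01] t 1.9 F [ 0.3 -0.  -1. ]
[[0.01, 0.953, 0.303, 0.423], [1.0, -0.01, -0.003, 0.171], [0.0, 0.303, -0.953, 0.367], [0.0, 0.0, 0.0, 1.0]] 357.1919066170661
1715 [509.  167.8  93.3 129.1  89.9] [0.032  0.0409 0.0419]
7860 [508.4 167.6  89.7 127.8  89.5] [0.0427 0.0474 0.0487]
```

View pics/w1.png

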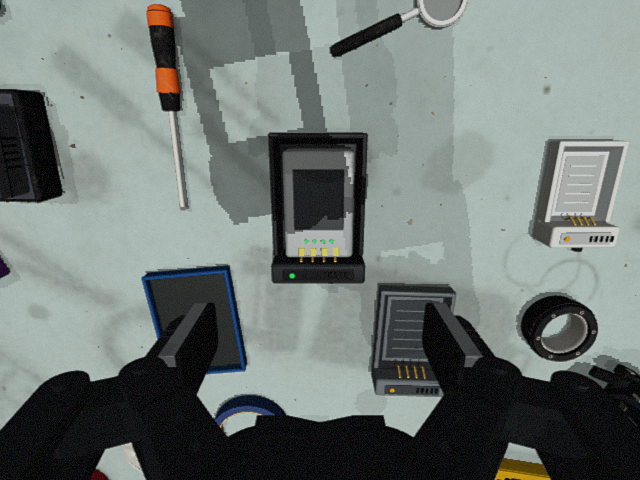

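Wrist view is about 1 mm/px: charged brick top face about (285..352,150..257), tray corners near (144,273),(230,264), screwdriver (165,110), grey charger (415,340), white charger (578,195). Enlarge to read edges.

```bash
python3 -c "
import cv2
A=cv2.imread('pics/w1.png')
B=cv2.resize(A[125:325,262:372],None,fx=2.9,fy=2.9,interpolation=3)
C=cv2.resize(A[270:410,365:465],None,fx=4.1,fy=4.1,interpolation=3)
D=cv2.resize(A[130:255,525:635],None,fx=4,fy=4,interpolation=3)
import numpy as np
o=np.zeros((600,800,3),np.uint8);
o[:580,:319]=B
o[0:0+287,330:535]=cv2.resize(A[270:410,365:465],(205,287),interpolation=3)
cv2.imwrite('pics/c2.png',np.hstack([C,np.zeros((574,10,3),np.uint8),cv2.resize(D,(370,420))if 0 else cv2.copyMakeBorder(cv2.resize(A[130:255,525:635],(374,425),interpolation=3),0,149,0,0,0)]))
print(C.shape)
"
```

```text
(574, 410, 3)
```

View pics/c2.png

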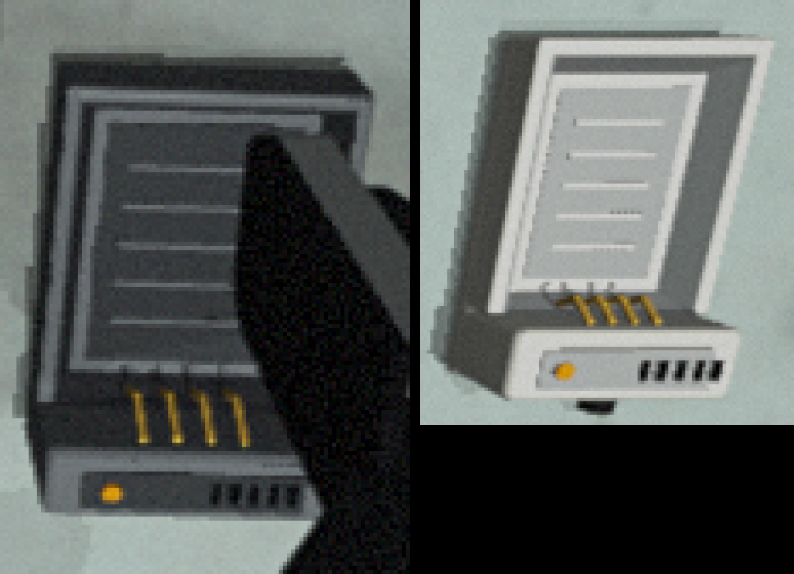

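```bash
cat >> h.py <<'E'
def ray(im,uv,z):
    uv=np.array(uv,float);T=im['cam_to_world'];o=T[:3,3]
    d=np.c_[(uv[:,0]-im['cx'])/im['fx'],(uv[:,1]-im['cy'])/im['fy'],np.ones(len(uv))]@T[:3,:3].T
    return (o+d*((z-o[2])/d[:,2])[:,None])[:,:2]
E
python3 -c "
from h import *
im=load('w1')
s=lambda L:[(525+(x-420)/3.4,130+y/3.4) for x,y in L]
m=lambda L:[(365+x/4.1,270+y/4.1) for x,y in L]
def show(n,P):
    print(n,(P*1000).round(1).tolist(),'mean',(P.mean(0)*1000).round(1),'edges',(np.linalg.norm(P-np.roll(P,-1,0),axis=1)*1000).round(1), 'dirs',[round(float(np.degrees(np.arctan2(*(b-a)[::-1]))),1) for a,b in zip(P,np.roll(P,-1,0))])
show('sfloor',ray(im,s([(553,75),(706,75),(660,290),(510,290)]),.010))
show('slip',ray(im,s([(540,38),(773,40)]),.019))
show('mfloor',ray(im,m([(98,110),(325,117),(70,370)]),.010))
show('mlip',ray(im,m([(65,88),(372,92),(40,402)]),.019))
show('charged',ray(im,[(282,150),(353,150),(352,257),(286,257)],.046))
show('brcharger lip',ray(im,[(269,133),(366,133)],.019))
show('tray',ray(im,[(144,273),(230,265),(245,370)],.015))
show('screw',ray(im,[(155,8),(184,207)],.01))
"
```

```text
sfloor [[451.3, 409.3], [451.7, 453.1], [515.1, 454.1], [514.6, 408.7]] mean [483.2 431.3] edges [43.8 63.4 45.4 63.4] dirs [89.4, 0.9, -90.6, 179.5]
slip [[440.5, 397.7], [441.7, 462.3]] mean [441.1 430. ] edges [64.6 64.6] dirs [88.9, -91.1]
mfloor [[605.8, 246.1], [608.6, 307.6], [688.5, 242.1]] mean [634.3 265.3] edges [ 61.5 103.3  82.8] dirs [87.5, -39.3, 177.2]
mlip [[594.7, 235.3], [596.7, 315.8], [692.3, 232.3]] mean [627.9 261.1] edges [ 80.5 126.9  97.6] dirs [88.6, -41.1, 178.2]
charged [[444.0, 138.3], [444.7, 200.3], [544.6, 201.2], [544.0, 137.9]] mean [494.3 169.4] edges [62.1 99.9 63.3 99.9] dirs [89.4, 0.5, -90.6, 179.8]
brcharger lip [[430.3, 124.0], [431.2, 214.6]] mean [430.7 169.3] edges [90.7 90.7] dirs [89.4, -90.6]
tray [[572.3, -17.6], [564.1, 74.9], [696.6, 81.1]] mean [611.   46.1] edges [ 92.9 132.6 158.7] dirs [95.1, 2.6, -141.5]
screw [[325.0, 29.1], [502.0, 32.1]] mean [413.5  30.6] edges [177. 177.] dirs [1.0, -179.0]
```

{"op": "send_rows", "data": {
  "rows": [
    [8.5,[0.5,-0.1,4],0],
    [8.5,[0,0,5],0],
    [8.5,[0,0,5],0],
    [8.5,[0,0,2.5],0],
    [8.5,[0,0,1.3],0],
    [8.5,[0,0,0],0],
    [5,[0,0,0],0],
    [5,[0,0,0],0],
    [5,[0,0,0],0],
    [5,[0,0,0],0]
  ],
  "newtons": 60
}}

```text
t: 3.15
tool_pos: [0.4948, 0.1694, 0.0228]
tool_rot: [0.015, 3.141, 0.0]
contact_force: [-0.2, 0.3, -0.2]
opening: 0.0498
grip_force: 0.0
```

{"op": "send_rows", "data": {
  "rows": [
    [5,[0,0,0],0],
    [5,[0,0,-1],0],
    [5,[0,0,-2],0],
    [5,[0,0,-3],0],
    [5,[0,0,-3],0]
  ]
}}

```text
t: 3.78
tool_pos: [0.4945, 0.1694, 0.1139]
tool_rot: [0.015, 3.141, 0.0]
contact_force: [-0.2, -0.2, 1.3]
opening: 0.0497
grip_force: 0.0
```

```bash
python3 -c "
from h import *
to(.634,.032,.10,93.5)
im=snap('wrist','w2')
"
```

```text
p [0.4945 0.1694 0.1139] phi 89.5 turn -4.0 then shift cm [-13.08 -14.57   1.39] t 3.8 F [-0.2 -0.2  1.3]
```

View pics/w2.png

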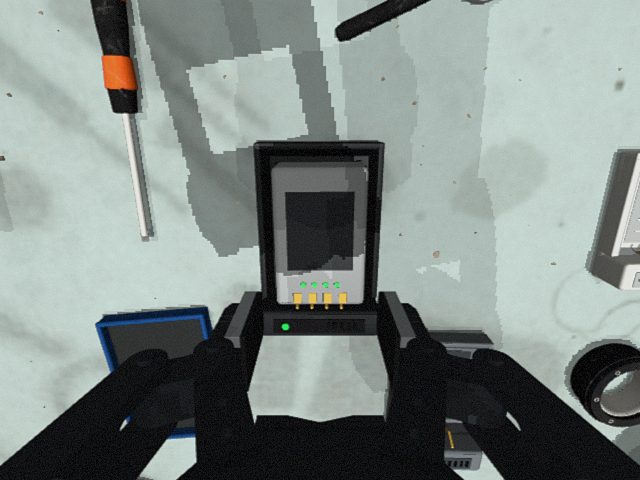

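The charged battery still sits in its pocket (272..368,165..305), fingers closed to 50 mm above it without contact. Check where the tips really are by depth.

```bash
python3 -c "
from h import *
im=load('w2');P=pts(im)
for u,v in((237,300),(250,300),(230,330),(388,300),(400,310),(380,330),(320,230),(285,190),(310,320)): print(u,v,P[v,u].round(4))
T=np.linalg.inv(im['cam_to_world'])
for w in((.4945,.1694,.1139),(.4945,.1444,.1139),(.4945,.1944,.1139),(.4945,.1444,.1339)):
  c=T@np.array([*w,1]);print(w,c[:2]/c[2]*im['fx']+[im['cx'],im['cy']])
print(ctrl.grip_point_offset)
w=load('w1');Q=pts(w)
for u,v in((205,310),(430,310),(320,180)): print(Q[v,u].round(4))
"
```

```text
237 300 [0.5637 0.0968 0.0011]
250 300 [0.4848 0.1418 0.1524]
230 330 [0.4848 0.139  0.174 ]
388 300 [0.4851 0.1968 0.1527]
400 310 [0.4844 0.1995 0.1621]
380 330 [0.499  0.1943 0.1524]
320 230 [0.487  0.1698 0.0477]
285 190 [0.4595 0.147  0.0467]
310 320 [0.5592 0.1615 0.0429]
(0.4945, 0.1694, 0.1139) [319.48012663 281.10725267]
(0.4945, 0.1444, 0.1139) [270.48556961 281.55489667]
(0.4945, 0.1944, 0.1139) [368.51827015 280.65921043]
(0.4945, 0.1444, 0.1339) [264.73012717 300.04706629]
0.0187
[0.4888 0.1276 0.2471]
[0.4911 0.2131 0.2446]
[0.4704 0.1712 0.0471]
```

```bash
python3 -c "
from h import *
for n,z0 in(('w2',.1139),('w1',.1999)):
  im=load(n);P=pts(im);m=(P[...,2]>z0-.05)&(np.abs(P[...,1]-.17)<.06)&(im['range_z']>0);q=P[m]
  for s in(-1,1):
    r=q[(q[:,1]-.17)*s>0];r=r[np.argsort(r[:,2])]
    print(n,s,(r[:5,2]-z0).round(4),'x range of lowest 8mm',r[r[:,2]<r[0,2]+.008].min(0).round(4),r[r[:,2]<r[0,2]+.008].max(0).round(4))
"
```

```text
w2 -1 [0.0267 0.0273 0.0276 0.0277 0.0277] x range of lowest 8mm [0.4839 0.1327 0.1406] [0.5061 0.1447 0.1485]
w2 1 [0.0262 0.0267 0.0273 0.0273 0.0274] x range of lowest 8mm [0.4846 0.1942 0.1401] [0.5077 0.2058 0.148 ]
w1 -1 [0.0365 0.0366 0.0367 0.0367 0.037 ] x range of lowest 8mm [0.488  0.1169 0.2364] [0.511  0.1286 0.2444]
w1 1 [0.0364 0.0367 0.0368 0.0369 0.0369] x range of lowest 8mm [0.4891 0.2125 0.2363] [0.5119 0.2253 0.2443]
```

The fingertips are really ~23.5 mm (plus swing-back: 27 mm at 50 opening, 36.5 at 85) behind the reported TCP, so I go that much lower.

{"op": "send_rows", "data": {
  "rows": [
    [8.5,[0,0,0],0],
    [8.5,[0,0,0],0],
    [8.5,[0,0,0],0],
    [8.5,[0,0,4],0],
    [8.5,[0,0,4],0],
    [8.5,[0,0,2.5],0],
    [8.5,[0,0,1.5],0],
    [8.5,[0,0,0],0]
  ]
}}

```text
t: 4.82
tool_pos: [0.4933, 0.1692, -0.009]
tool_rot: [-0.015, -3.139, 0.001]
contact_force: [0.1, -0.6, 0.0]
opening: 0.0848
grip_force: 0.0
```

{"op": "send_rows", "data": {
  "rows": [
    [5,[0,0,0],0],
    [5,[0,0,0],0],
    [5,[0,0,0],0],
    [5,[0,0,0],0],
    [5,[0,0,0],0]
  ]
}}

```text
t: 5.45
tool_pos: [0.496, 0.1697, -0.0059]
tool_rot: [0.015, 3.139, 0.001]
contact_force: [-0.4, -0.2, 6.3]
opening: 0.0629
grip_force: 69.4
```

{"op": "send_rows", "data": {
  "rows": [
    [5,[0,0,-1],0],
    [5,[0,0,-2],0],
    [5,[0,0,-3],0],
    [5,[0,0,-3],-4],
    [5,[0,0,0],0],
    [5,[0,0,0],0]
  ]
}}

```text
t: 6.2
tool_pos: [0.4931, 0.1692, 0.0807]
tool_rot: [0.093, -3.137, 0.001]
contact_force: [-1.1, 0.1, -4.3]
opening: 0.0627
grip_force: 68.6
```

```bash
python3 -c "
from h import *
to(.634,.032,.06,93.5)"
```

```text
p [0.4931 0.1692 0.0807] phi 93.4 turn -0.1 then shift cm [-13.23 -14.55   2.03] t 6.2 F [-1.1  0.1 -4.3]
```

{"op": "send_rows", "data": {
  "rows": [
    [5,[-2.2,-2.4,0],0],
    [5,[-3.3,-3.6,0],0],
    [5,[-3.3,-3.6,0],0],
    [5,[-2.6,-2.9,0],0],
    [5,[-1.8,-2.0,0],0],
    [5,[0,0,2],0],
    [5,[0,0,2],0],
    [5,[0,0,0],0],
    [5,[0,0,0],0]
  ]
}}

```text
t: 7.32
tool_pos: [0.6343, 0.0333, 0.0418]
tool_rot: [0.096, -3.139, -0.0]
contact_force: [-0.1, -0.2, -3.3]
opening: 0.0629
grip_force: 68.3
```

```bash
python3 -c "
from h import *
to(.634,.032,-.009,93.5)
im=snap('wrist','w3')"
```

```text
p [0.6343 0.0333 0.0418] phi 93.5 turn 0.0 then shift cm [ 0.03 -0.13  5.08] t 7.3 F [-0.1 -0.2 -3.3]
```

View pics/w3.png

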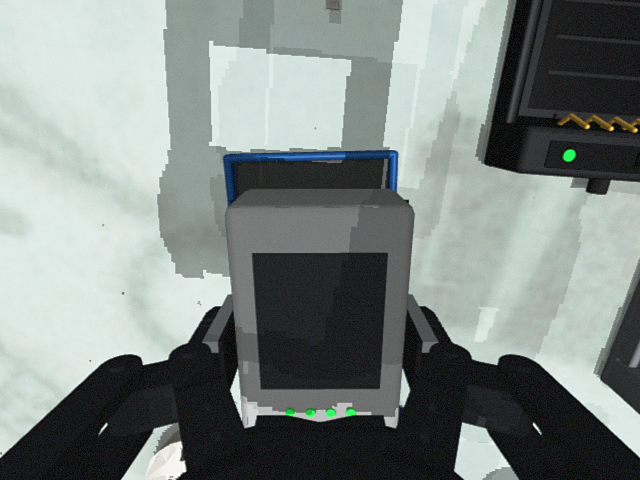

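Charged brick held level over the tray; near tray rim corners at (225,155) and (396,152). Check alignment from those.

```bash
python3 -c "
from h import *
im=load('w3')
a=ray(im,[(224,155),(397,152)],.015);print(a,a.mean(0),np.linalg.norm(a[1]-a[0]),np.degrees(np.arctan2(*(a[1]-a[0])[::-1])))
b=ray(im,[(232,208),(410,208)],.0418+.016+.036);print(b,b.mean(0),np.degrees(np.arctan2(*(b[1]-b[0])[::-1])))
"
```

```text
[[ 0.57679532 -0.02098603]
 [ 0.56970146  0.07036147]] [0.57324839 0.02468772] 0.09162253235401062 94.44056326345527
[[0.58605297 0.00151554]
 [0.58250795 0.05995469]] [0.58428046 0.03073511] 93.47141052545301
```

{"op": "send_rows", "data": {
  "rows": [
    [5,[-0.3,-0.3,2],-1],
    [5,[0,0,1.5],0],
    [5,[0,0,1.1],0],
    [5,[0,0,0.4],0],
    [5,[0,0,0],0],
    [5,[0,0,0],0]
  ]
}}

```text
t: 8.12
tool_pos: [0.6388, 0.0298, -0.0069]
tool_rot: [-0.122, 3.138, -0.0]
contact_force: [-0.5, 1.1, -3.2]
opening: 0.0624
grip_force: 68.4
```

{"op": "send_rows", "data": {
  "rows": [
    [8.5,[0,0,0],0],
    [8.5,[0,0,0],0],
    [8.5,[0,0,0],0],
    [8.5,[0,0,-2],0],
    [8.5,[0,0,-4],0],
    [8.5,[0,0,-5],0],
    [8.5,[0,0,-5],0],
    [8.5,[0,0,-5],0]
  ]
}}

```text
t: 9.12
tool_pos: [0.6383, 0.0299, 0.206]
tool_rot: [-0.122, 3.137, -0.0]
contact_force: [0.5, -0.4, -0.1]
opening: 0.0846
grip_force: 0.0
```

```bash
python3 -c "
from h import *
to(.439,-.12,.20,88)
im=snap('wrist','w4');rect(im,.038,.046,c=(.634,.03),r=.09)"
```

```text
p [0.6383 0.0299 0.206 ] phi 94.5 turn 6.5 then shift cm [ 19.39 -15.67   0.56] t 9.1 F [ 0.5 -0.4 -0.1]
6903 [637.7  29.4 100.1  64.1   4.7] [0.0417 0.0434 0.0447]
```

{"op": "send_rows", "data": {
  "rows": [
    [8.5,[0,0,0],6.5],
    [8.5,[3.9,-3.1,0],0],
    [8.5,[3.9,-3.1,0],0],
    [8.5,[3.9,-3.1,0],0],
    [8.5,[3.9,-3.1,0],0],
    [8.5,[3.8,-3.2,0],0],
    [8.5,[0,0,0],0],
    [8.5,[0,0,0],0]
  ]
}}

```text
t: 10.18
tool_pos: [0.4392, -0.1192, 0.2036]
tool_rot: [0.057, 3.139, -0.001]
contact_force: [0.6, -0.5, 0.5]
opening: 0.085
grip_force: 0.0
```

```bash
python3 -c "
from h import *
to(.439,-.12,.20,88)
im=snap('wrist','w5')
for lo,hi in((.024,.044),(.06,.08),(.09,.115)):rect(im,lo,hi,c=(.439,-.12),r=.075)
a=cv2.imread('pics/w5.png')"
```

```text
p [ 0.4392 -0.1192  0.2036] phi 87.9 turn -0.1 then shift cm [ 0.02 -0.08  0.36] t 10.2 F [ 0.6 -0.5  0.5]
1693 [ 438.9 -123.    66.1   97.9   88.4] [0.0325 0.0372 0.0395]
1915 [ 441.3 -121.4   54.3   75.8   86.2] [0.0693 0.073  0.0745]
3366 [ 440.9 -122.3   38.1   56.7   84. ] [0.0986 0.1013 0.1026]
```

View pics/w5.png

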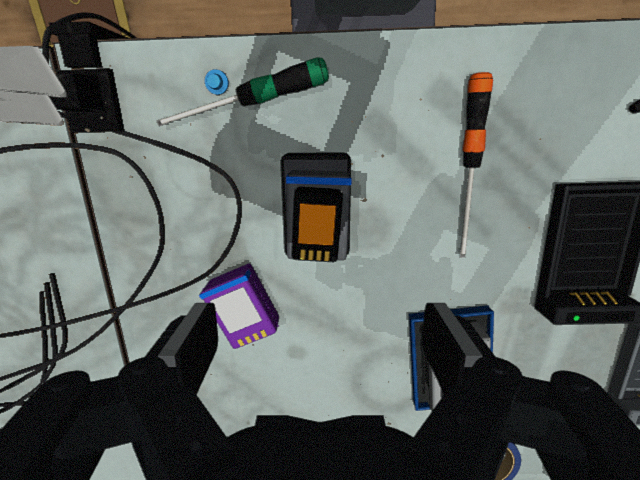

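The stack is clear (small at (317,225)), orange screwdriver (470,170), purple look-alike (240,305). Grip the small one.

{"op": "send_rows", "data": {
  "rows": [
    [8.5,[0,0,0],3.9],
    [8.5,[-0.2,-0.3,4],0],
    [8.5,[0,0,5],0],
    [8.5,[0,0,3.5],0],
    [8.5,[0,0,2],0],
    [8.5,[0,0,0],0],
    [2.5,[0,0,0],0],
    [2.5,[0,0,0],0],
    [2.5,[0,0,0],0],
    [2.5,[0,0,0],0]
  ],
  "newtons": 40
}}

```text
t: 11.48
tool_pos: [0.4415, -0.1228, 0.0589]
tool_rot: [0.163, 3.135, -0.001]
contact_force: [-0.3, 0.9, 5.2]
opening: 0.0372
grip_force: 42.7
```

{"op": "send_rows", "data": {
  "rows": [
    [2.5,[0,0,0],0],
    [2.5,[0,0,0],0],
    [2.5,[0,0,0],0]
  ]
}}

```text
t: 11.85
tool_pos: [0.4415, -0.1228, 0.0589]
tool_rot: [0.163, 3.135, -0.001]
contact_force: [-0.7, 1.0, 6.3]
opening: 0.0371
grip_force: 42.9
```

{"op": "send_rows", "data": {
  "rows": [
    [2.5,[0,0,-1],0],
    [2.5,[0,0,-3],0],
    [2.5,[0,0,-3],-5.2],
    [2.5,[0,0,0],0],
    [2.5,[0,0,0],0]
  ]
}}

```text
t: 12.48
tool_pos: [0.4396, -0.122, 0.1262]
tool_rot: [-0.022, -3.14, -0.001]
contact_force: [0.4, -0.1, -1.0]
opening: 0.0369
grip_force: 42.1
```

```bash
python3 -c "
from h import *
to(.483,.431,.08,89.2)"
```

```text
p [ 0.4396 -0.122   0.1262] phi 89.2 turn -0.0 then shift cm [-3.57 55.35  4.65] t 12.5 F [ 0.4 -0.1 -1. ]
```

{"op": "send_rows", "data": {
  "rows": [
    [2.5,[-0.2,3,0],0],
    [2.5,[-0.3,5,0],0],
    [2.5,[-0.3,5.5,0],0],
    [2.5,[-0.3,5.5,0],0],
    [2.5,[-0.3,5.5,0],0],
    [2.5,[-0.4,5.5,0],0],
    [2.5,[-0.4,5.5,0],0],
    [2.5,[-0.4,5.5,0],0],
    [2.5,[-0.4,5.5,0],0],
    [2.5,[-0.4,5,0],0]
  ]
}}

```text
t: 13.72
tool_pos: [0.4797, 0.3934, 0.1247]
tool_rot: [-0.021, -3.138, 0.004]
contact_force: [0.6, -0.6, -0.4]
opening: 0.0369
grip_force: 42.1
```

{"op": "send_rows", "data": {
  "rows": [
    [2.5,[-0.2,3.5,1],0],
    [2.5,[0,0.4,3],0],
    [2.5,[0,0,0],0],
    [2.5,[0,0,0],0]
  ]
}}

```text
t: 14.22
tool_pos: [0.4833, 0.4304, 0.0867]
tool_rot: [-0.022, -3.14, 0.002]
contact_force: [-0.4, -0.2, -0.6]
opening: 0.0371
grip_force: 42.1
```

```bash
python3 -c "
from h import *
to(.483,.431,.012,89.2)
im=snap('wrist','w6')"
```

```text
p [0.4833 0.4304 0.0867] phi 89.2 turn 0.0 then shift cm [0.02 0.06 7.47] t 14.2 F [-0.4 -0.2 -0.6]
```

View pics/w6.png

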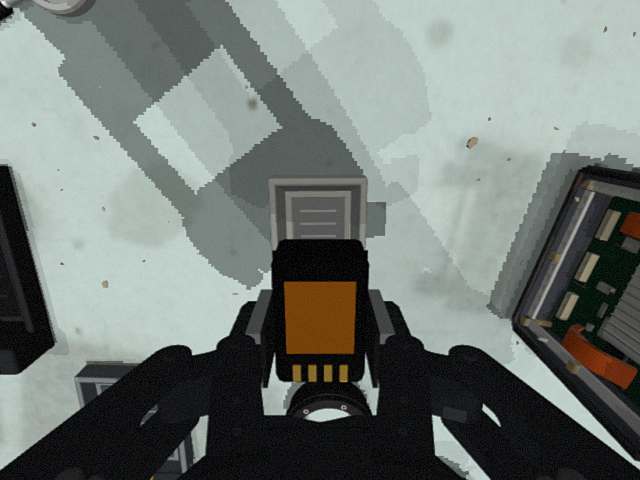

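Battery held level over the white charger; charger near lip corners (268,179),(367,178).

```bash
python3 -c "
from h import *
im=load('w6')
a=ray(im,[(268,179),(367,178)],.019);print(a,a.mean(0),np.linalg.norm(a[1]-a[0]))
p=pts(im);m=(p[...,2]>.119)&(p[...,2]<.137)&(np.abs(p[...,1]-.431)<.0195);m[385:]=0;q=p[m];r=cv2.minAreaRect((q[:,:2]*1000).astype(np.float32));print(r,np.median(q[:,2]))"
```

```text
[[0.44075728 0.39717111]
 [0.44101662 0.46199862]] [0.44088695 0.42958487] 0.06482802897635763
((482.3712463378906, 430.7827453613281), (39.04755401611328, 56.818485260009766), 88.9325942993164) 0.12912356499979236
```

{"op": "send_rows", "data": {
  "rows": [
    [2.5,[0,0,3],0],
    [2.5,[0,0,3],0],
    [2.5,[0,0,1.5],0],
    [2.5,[0,0,0.8],0],
    [2.5,[0,0,0.5],0],
    [2.5,[0,0,0],0],
    [2.5,[0,0,0],0]
  ]
}}

```text
t: 15.15
tool_pos: [0.4842, 0.4316, 0.0004]
tool_rot: [0.02, 3.14, 0.001]
contact_force: [-0.2, -0.1, -1.3]
opening: 0.0372
grip_force: 42.1
```

{"op": "send_rows", "data": {
  "rows": [
    [6,[0,0,0],0],
    [6,[0,0,0],0],
    [6,[0,0,0],0],
    [6,[0,0,-2],0],
    [6,[0,0,-4],0],
    [8.5,[0,0,-5],0],
    [8.5,[0,0,-5],0],
    [8.5,[0,0,-4],0],
    [8.5,[0,0,0],0]
  ]
}}

```text
t: 16.27
tool_pos: [0.486, 0.4329, 0.2069]
tool_rot: [0.02, 3.132, 0.01]
contact_force: [0.1, 0.9, -0.4]
opening: 0.0852
grip_force: 0.0
```

```bash
python3 -c "
from h import *
to(.4413,-.1214,.20,86.2)
im=snap('wrist','w7');rect(im,.035,.045,c=(.475,.431),r=.045)"
```

```text
p [0.486  0.4329 0.2069] phi 89.3 turn 3.1 then shift cm [  0.79 -55.61   0.29] t 16.3 F [ 0.1  0.9 -0.4]
2256 [483.8 431.2  37.4  56.2  89.8] [0.0373 0.0394 0.0407]
```

{"op": "send_rows", "data": {
  "rows": [
    [8.5,[0,-2,0],3.1],
    [8.5,[0.1,-5.5,0],0],
    [8.5,[0.1,-5.5,0],0],
    [8.5,[0.1,-5.5,0],0],
    [8.5,[0.1,-5.5,0],0],
    [8.5,[0.1,-5.5,0],0],
    [8.5,[0.1,-5.5,0],0],
    [8.5,[0.1,-5.5,0],0],
    [8.5,[0.1,-5.5,0],0],
    [8.5,[0.1,-5.5,0],0]
  ]
}}

```text
t: 17.58
tool_pos: [0.439, -0.084, 0.1974]
tool_rot: [-0.109, -3.137, -0.001]
contact_force: [0.6, -0.8, 1.2]
opening: 0.0852
grip_force: 0.0
```

{"op": "send_rows", "data": {
  "rows": [
    [8.5,[0,-4,0],0],
    [8.5,[0,0,0],0],
    [8.5,[0,0,0],0]
  ]
}}

```text
t: 17.95
tool_pos: [0.4374, -0.1217, 0.198]
tool_rot: [-0.108, -3.137, -0.002]
contact_force: [0.6, -0.6, -0.6]
opening: 0.0851
grip_force: 0.0
```

```bash
python3 -c "
from h import *
im=snap('wrist','w8')
for lo,hi in((.024,.044),(.06,.08)):rect(im,lo,hi,c=(.439,-.12),r=.075)
to(.4413,-.1214,.021,86.2)"
```

```text
1700 [ 439.5 -123.1   66.1   99.1   88.5] [0.0326 0.0372 0.0395]
5535 [ 441.1 -121.5   54.2   75.7   85.9] [0.0714 0.0734 0.0746]
p [ 0.4377 -0.1213  0.1983] phi 86.2 turn -0.0 then shift cm [-3.900e-01 -1.000e-02  1.773e+01] t 18.0 F [0.4 0.8 0.5]
```

{"op": "send_rows", "data": {
  "rows": [
    [8.5,[-0.4,0,4],0],
    [8.5,[0,0,5],0],
    [8.5,[0,0,4.7],0],
    [8.5,[0,0,3],0],
    [8.5,[0,0,1],0],
    [8.5,[0,0,0],0],
    [4,[0,0,0],0],
    [4,[0,0,0],0],
    [4,[0,0,0],0],
    [4,[0,0,0],0]
  ],
  "newtons": 50
}}

```text
t: 19.25
tool_pos: [0.444, -0.1229, 0.0243]
tool_rot: [0.105, 3.137, -0.002]
contact_force: [-0.4, 1.2, 6.3]
opening: 0.0531
grip_force: 55.3
```

{"op": "send_rows", "data": {
  "rows": [
    [4,[0,0,0],0],
    [4,[0,0,0],0],
    [4,[0,0,-1],0],
    [4,[0,0,-3],0],
    [4,[0,0,-4],-1.8],
    [4,[0,0,-2],0],
    [4,[0,0,0],0],
    [4,[0,0,0],0]
  ]
}}

```text
t: 20.25
tool_pos: [0.4415, -0.1219, 0.121]
tool_rot: [-0.056, -3.139, -0.001]
contact_force: [-0.3, -0.1, -1.9]
opening: 0.0531
grip_force: 54.3
```

```bash
python3 -c "
from h import *
to(.648,.2747,.10,88)"
```

```text
p [ 0.4415 -0.1219  0.121 ] phi 88.0 turn -0.0 then shift cm [-19.26  40.36   2.09] t 20.2 F [-0.3 -0.1 -1.9]
```

{"op": "send_rows", "data": {
  "rows": [
    [4,[-1.3,2.7,0],0],
    [4,[-2.2,4.6,0],0],
    [4,[-2.2,4.6,0],0],
    [4,[-2.2,4.6,0],0],
    [4,[-2.2,4.6,0],0],
    [4,[-2.2,4.6,0],0],
    [4,[-2.2,4.6,0],0],
    [4,[-2.2,4.6,0],0],
    [4,[-1.6,3.4,1],0],
    [4,[-1,2.1,3],0]
  ]
}}

```text
t: 21.5
tool_pos: [0.6508, 0.2765, 0.0817]
tool_rot: [0.054, 3.14, 0.001]
contact_force: [0.3, -0.5, -2.5]
opening: 0.0533
grip_force: 54.3
```

{"op": "send_rows", "data": {
  "rows": [
    [4,[0,0,0],0],
    [4,[0,0,0],0]
  ]
}}

```text
t: 21.75
tool_pos: [0.6489, 0.2738, 0.081]
tool_rot: [-0.056, -3.139, 0.002]
contact_force: [0.2, -0.1, -1.4]
opening: 0.0527
grip_force: 54.2
```

```bash
python3 -c "
from h import *
to(.648,.2747,-.003,88)
im=snap('wrist','w9')
p=pts(im);m=(p[...,2]>.12)&(p[...,2]<.15)&(np.abs(p[...,1]-.275)<.0275);m[400:]=0;q=p[m];r=cv2.minAreaRect((q[:,:2]*1000).astype(np.float32));print(r,np.median(q[:,2]))"
```

```text
p [0.6489 0.2738 0.081 ] phi 87.9 turn -0.1 then shift cm [0.07 0.1  8.4 ] t 21.8 F [ 0.2 -0.1 -1.4]
((644.6701049804688, 274.65606689453125), (55.711429595947266, 73.1451187133789), 88.07608032226562) 0.13007539158528159
```

View pics/w9.png

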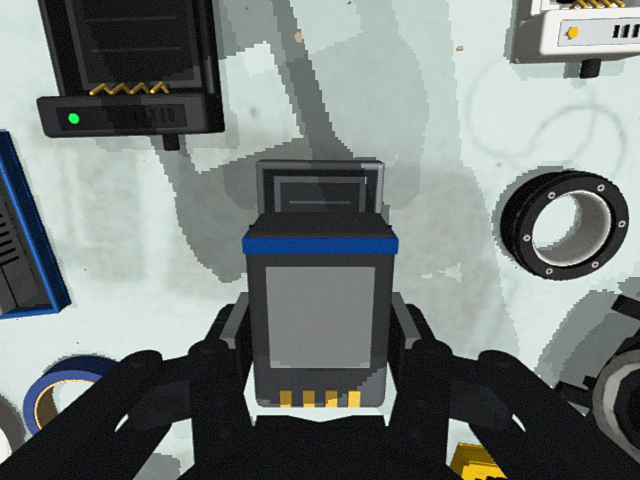

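Monitor battery held level; grey charger's near lip corners (257,160),(383,160), battery near top edge at row ~237.

```bash
python3 -c "
from h import *
im=load('w9')
a=ray(im,[(256,160),(384,160)],.019);print(a,a.mean(0),np.linalg.norm(a[1]-a[0]))
for z in(.128,.130):print(ray(im,[(243,238),(398,238),(254,406),(385,406)],z).round(4).tolist())"
```

```text
[[0.59260758 0.23578044]
 [0.5955234  0.31626053]] [0.59406549 0.27602048] 0.08053289537235671
[[0.6099, 0.2484], [0.6118, 0.303], [0.6829, 0.2455], [0.6848, 0.2998]]
[[0.6092, 0.2489], [0.6112, 0.3025], [0.681, 0.2461], [0.6829, 0.2994]]
```

{"op": "send_rows", "data": {
  "rows": [
    [4,[0,0,3],0],
    [4,[0,0,2.5],0],
    [4,[0,0,1.5],0],
    [4,[0,0,0.8],0],
    [4,[0,0,0.5],0],
    [4,[0,0,0],0],
    [4,[0,0,0],0]
  ]
}}

```text
t: 22.68
tool_pos: [0.6504, 0.2748, 0.0004]
tool_rot: [0.056, 3.14, 0.001]
contact_force: [-0.5, -0.2, -2.2]
opening: 0.0531
grip_force: 54.3
```

{"op": "send_rows", "data": {
  "rows": [
    [7,[0,0,0],0],
    [7,[0,0,0],0],
    [7,[0,0,0],0],
    [7,[0,0,-2],0],
    [7,[0,0,-4],0],
    [8.5,[0,0,-5],0],
    [8.5,[0,0,-5],0],
    [8.5,[0,0,-4],0],
    [8.5,[0,0,0],0]
  ]
}}

```text
t: 23.8
tool_pos: [0.6526, 0.2755, 0.2074]
tool_rot: [0.056, 3.13, 0.006]
contact_force: [0.3, 0.3, 0.3]
opening: 0.0849
grip_force: 0.0
```

```bash
python3 -c "
from h import *
to(.4395,-.1231,.20,88.5)
im=snap('wrist','w10');rect(im,.0435,.05,c=(.641,.2747),r=.05)
p=pts(im);print(p[250:254,318:322,2].mean())"
```

```text
p [0.6526 0.2755 0.2074] phi 88.0 turn -0.5 then shift cm [ 20.27 -40.4    0.37] t 23.8 F [0.3 0.3 0.3]
4551 [648.2 274.7  54.3  76.   87.8] [0.0457 0.0474 0.0487]
0.0396361186055918
```

Seated (top 46–47 mm, centre (648,275)). Now back to the brick.

{"op": "send_rows", "data": {
  "rows": [
    [8.5,[1.2,-2.4,0],-0.5],
    [8.5,[2.2,-4.4,0],0],
    [8.5,[2.2,-4.4,0],0],
    [8.5,[2.2,-4.4,0],0],
    [8.5,[2.2,-4.4,0],0],
    [8.5,[2.2,-4.4,0],0],
    [8.5,[2.2,-4.4,0],0],
    [8.5,[2.2,-4.4,0],0],
    [8.5,[2.2,-4.4,0],0],
    [8.5,[1.5,-3,0],0]
  ]
}}

```text
t: 25.1
tool_pos: [0.4338, -0.1268, 0.1979]
tool_rot: [-0.044, -3.139, -0.001]
contact_force: [0.5, -0.3, -0.2]
opening: 0.0849
grip_force: 0.0
```

{"op": "send_rows", "data": {
  "rows": [
    [8.5,[0,0,0],0],
    [8.5,[0,0,0],0]
  ]
}}

```text
t: 25.35
tool_pos: [0.4354, -0.1251, 0.1986]
tool_rot: [-0.042, -3.14, -0.002]
contact_force: [0.5, 0.5, -0.6]
opening: 0.0853
grip_force: 0.0
```

```bash
python3 -c "
from h import *
im=snap('wrist','w11')
rect(im,.030,.044,c=(.439,-.12),r=.075)
to(.4392,-.1231,-.017,88.5)"
```

```text
6974 [ 439.7 -123.1   66.    98.6   88.4] [0.0353 0.0384 0.0397]
p [ 0.4356 -0.1249  0.1987] phi 88.5 turn 0.0 then shift cm [-0.37  0.17 21.57] t 25.4 F [ 1.1 -0.1  0.7]
```

{"op": "send_rows", "data": {
  "rows": [
    [8.5,[-0.4,0.2,4],0],
    [8.5,[0,0,5],0],
    [8.5,[0,0,5],0],
    [8.5,[0,0,4],0],
    [8.5,[0,0,2.5],0],
    [8.5,[0,0,1.1],0],
    [8.5,[0,0,0],0],
    [5,[0,0,0],0],
    [5,[0,0,0],0],
    [5,[0,0,0],0]
  ],
  "newtons": 70
}}

```text
t: 26.65
tool_pos: [0.4415, -0.1245, -0.0147]
tool_rot: [0.042, 3.138, -0.002]
contact_force: [1.1, 1.0, 6.0]
opening: 0.0648
grip_force: 80.7
```

{"op": "send_rows", "data": {
  "rows": [
    [5,[0,0,0],0],
    [5,[0,0,0],0],
    [5,[0,0,-1],0],
    [5,[0,0,-3],0],
    [5,[0,0,-4],-0.9],
    [5,[0,0,-2],0],
    [5,[0,0,0],0],
    [5,[0,0,0],0]
  ]
}}

```text
t: 27.65
tool_pos: [0.4385, -0.1233, 0.0818]
tool_rot: [-0.018, -3.139, -0.002]
contact_force: [-0.5, 1.3, -4.2]
opening: 0.0649
grip_force: 79.9
```

```bash
python3 -c "
from h import *
to(.4945,.1694,.06,89.4)"
```

```text
p [ 0.4385 -0.1233  0.0818] phi 89.4 turn -0.0 then shift cm [-5.3  29.33  2.2 ] t 27.6 F [-0.5  1.3 -4.2]
```

{"op": "send_rows", "data": {
  "rows": [
    [5,[-0.5,2.7,0],0],
    [5,[-0.8,4.5,0],0],
    [5,[-0.8,4.5,0],0],
    [5,[-0.8,4.5,0],0],
    [5,[-0.8,4.5,0],0],
    [5,[-0.8,4.5,0],0],
    [5,[-0.5,2.5,0],0],
    [5,[-0.3,1.6,0],0],
    [5,[0,0,2],0],
    [5,[0,0,0],0]
  ]
}}

```text
t: 28.9
tool_pos: [0.4936, 0.1678, 0.0604]
tool_rot: [-0.018, -3.135, 0.002]
contact_force: [-1.1, -0.6, -4.1]
opening: 0.0643
grip_force: 79.7
```

{"op": "send_rows", "data": {
  "rows": [
    [5,[0,0,0],0]
  ]
}}

```text
t: 29.02
tool_pos: [0.4958, 0.1681, 0.0631]
tool_rot: [-0.019, -3.141, 0.0]
contact_force: [-0.4, 0.8, -4.1]
opening: 0.0649
grip_force: 79.7
```

```bash
python3 -c "
from h import *
to(.4945,.1694,-.006,89.4)
im=snap('wrist','w12')
p=pts(im);print(p[300:340:8,320,2].round(4))"
```

```text
p [0.4958 0.1681 0.0631] phi 89.3 turn -0.1 then shift cm [0.12 0.14 6.91] t 29.0 F [-0.4  0.8 -4.1]
[0.115  0.1164 0.1172 0.1174 0.1153]
```

View pics/w12.png

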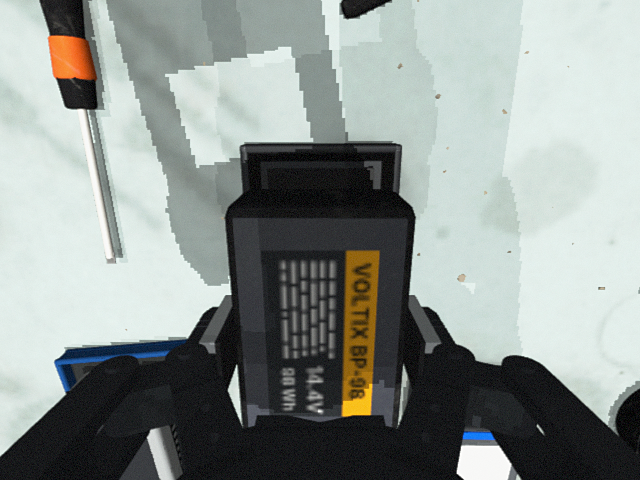

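Brick held level; black charger's near lip corners (241,144),(402,144); brick's near top edge about (228,213)-(414,213).

```bash
python3 -c "
from h import *
im=load('w12')
a=ray(im,[(241,144),(402,144)],.019);print(a,a.mean(0),np.linalg.norm(a[1]-a[0]))
print(ray(im,[(228,214),(414,214)],.115).round(4).tolist())
p=pts(im);m=(p[...,2]>.105)&(p[...,2]<.125)&(np.abs(p[...,1]-.169)<.034);m[410:]=0;q=p[m];print(np.percentile(q,[.5,99.5],axis=0).round(4),np.median(q[:,2]))"
```

```text
[[0.42980222 0.12391187]
 [0.43095494 0.21602519]] [0.43037858 0.16996853] 0.09212053151183872
[[0.4474, 0.1384], [0.4481, 0.2]]
[[0.4446 0.1356 0.1069]
 [0.5264 0.2009 0.1233]] 0.11621822757190614
```

{"op": "send_rows", "data": {
  "rows": [
    [5,[0.2,0.1,2],0],
    [5,[0,0,2],0],
    [5,[0,0,1.5],0],
    [5,[0,0,0.9],0],
    [5,[0,0,0.5],0],
    [5,[0,0,0],0],
    [5,[0,0,0],0]
  ]
}}

```text
t: 29.95
tool_pos: [0.4951, 0.1697, -0.0046]
tool_rot: [0.018, 3.139, 0.0]
contact_force: [-1.2, 0.9, -0.2]
opening: 0.0646
grip_force: 80.3
```

{"op": "send_rows", "data": {
  "rows": [
    [8.5,[0,0,0],0],
    [8.5,[0,0,0],0],
    [8.5,[0,0,0],0],
    [8.5,[0,0,-2],0],
    [8.5,[0,0,-4],0],
    [8.5,[0,0,-5],0],
    [8.5,[0,0,-5],0],
    [8.5,[0,0,-4],0],
    [8.5,[0,0,0],0],
    [8.5,[0,0,0],0]
  ]
}}

```text
t: 31.2
tool_pos: [0.4936, 0.1695, 0.1936]
tool_rot: [-0.018, -3.141, 0.0]
contact_force: [-1.2, -0.8, -0.1]
opening: 0.0849
grip_force: 0.0
```

```bash
python3 -c "
from h import *
im=snap('wrist','w13');to(.5,.17,.2)
rect(im,.0435,.052,c=(.487,.17),r=.06)
t=snap('top','top2')"
```

```text
p [0.4931 0.1694 0.1926] phi 89.4 turn 0 then shift cm [-0.69  0.07 -0.74] t 31.2 F [0.4 0.2 0.1]
7489 [492.8 169.5  65.4  98.1  89.2] [0.0458 0.0484 0.0497]
```

View pics/w13.png

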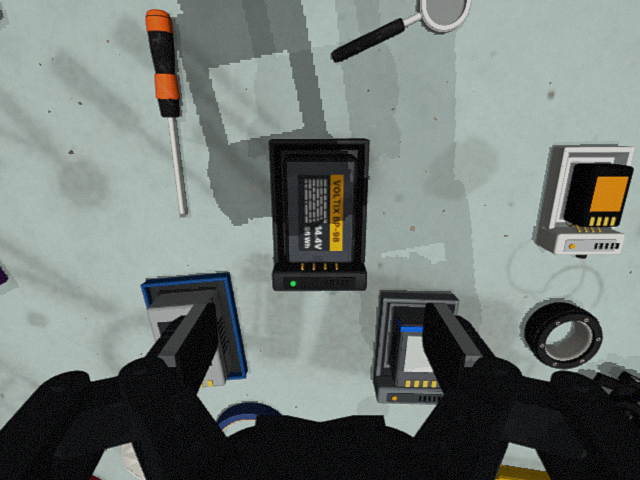

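All four sit in place: brick in the black charger (320,210), monitor in the grey (418,355), small in the white (597,195) and charged in the tray (190,340); the screwdriver and ring have not moved.

```bash
python3 -c "
from h import *
print(ctrl.finish_job())"
```

```text
the job is handed in; nothing more can be done
None
```

I handed the job in at about 31 s, with no verdict returned: by my last measurements the three flat batteries are seated in their own chargers, the charged brick lies flat in the ready tray, and the screwdriver and lens ring have not moved.

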